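Vent the vacuum box and take its lid off

TASK

The clear box whose lid carries a tap handle is under vacuum, with needle cartridges inside. With the lid still in place, turn its vent tap anticlockwise (seen from above) to its stop to let the air in; then lift the lid off (the tap handle serves as its grip) and set it down, tap up, in the middle of the grey mat without dropping it. Leave the similar box with the plain round knob where it stands.

Things in the scene. Friction and masses are not known exactly. Their poses are not given: they have to be found in the camera images.
- vacuum_box: Clear square box, 96 x 96 mm and 80 mm high, fixed to the table, with three blue needle cartridges inside; the only box whose lid has a tap. Origin: centre of its underside; z up.
- lid: Loose grey lid of the vacuum box, 0.28 kg with tap: 100 x 100 x 10 mm plate. Origin: centre of the plate's underside, which rests on the box's rim 80 mm up; z up, x and y along its edges. Two rails below reach 22 mm into the box (2 mm play), so it cannot turn there; lift it straight up 35 mm to clear. On a flat surface it stands on the rails, origin 22 mm up. Brass nozzle on its +y edge.
- vent_tap (a joint): Tap in the lid's middle: upright axis, black bar handle 60 mm long, 14 thick, 25 high. Value in rad, grows anticlockwise from above: angle of the bar from the lid's x axis towards y. Starts shut at 0 to 0.2; open stop at 1.45, bar nearly in line with the nozzle. Stiff (0.06 N m), stays where left. Below about 0.9 the lid is held down (2 mm play), above it the lid is free.
- tap_grip (a point): Point on the tap's axis, 34 mm above the lid's underside, at which to grip across the bar. The bar reaches from 15 mm below it to 10 mm above; the lid's top is 24 mm below it, a steel boss of 30 mm diameter round the axis tops out 18 mm below it. Its x axis lies along the bar.
- mat: Fixed flat grey mat, 150 x 150 mm, 4 mm thick. Origin: centre of its underside (on the table).
- plain_box: Bystander, loose: a similar clear box, 96 x 96 mm, with a fixed grey lid (top at 90 mm) bearing a plain round black knob, 30 mm across and 26 high, instead of a tap; two red cartridges inside. Origin: centre of its underside.
Not all that is in view belongs to the job. What is shaped like the lid but purple is not meant.

How it is judged (in metres and radians):
On the way, in this order (a step that is already met when the one before it is completed fails the run):
1. the vent tap is turned open (at least 1.15 rad) with the lid still seated on the vacuum box (value of joint vent_tap above 1.15 rad and z of lid in the frame of vacuum_box below 0.085 m and horizontal distance between lid and vacuum_box below 0.01 m), for 0.1 s.
2. the lid is lifted clear of the vacuum box (z of lid in the frame of vacuum_box above 0.105 m), for 0.1 s.
At the end, for the whole second after the job is handed in: The lid rests tap up on the mat, its centre within 35 mm of the mat's centre, level within 7 degrees and at rest, with its tap still open (over 1.0 rad); the plain box is within 20 mm of where it stood (horizontal distance between lid and mat below 0.035 m and z of lid in the frame of mat between 0.02 and 0.032 m and angle between lid's own z axis and vertical below 0.12 rad and linear speed of lid below 0.02 m/s and value of joint vent_tap above 1 rad and distance of plain_box from where it was at the start of the episode below 0.02 m); the robot touches nothing.
It fails at once if the plain box is pushed by more than 20 mm (distance of plain_box from where it was at the start of the episode above 0.02 m).
It fails at once if the lid is let go in the air, away from the box (origin over 50 mm above the table) (horizontal distance between lid and vacuum_box above 0.06 m and height (world z) of lid above 0.05 m and contact force between the fingers and lid below 0.05 N).
It also fails if it takes over 43 s, if anything falls off the work surface, if the arm or the gripper's body presses on something with over 40 N, if the wrist force passes 120 N, or if a joint passes its speed limit or range.

ROBOT

A 6-joint arm with a two-finger parallel gripper is mounted at the origin on a cart in front of the work surface, level with it; the furniture and walls round the work are solid. World frame = base frame: x ahead of the robot, y to its left, z up, the work surface at z = 0. Lengths are in m, angles in degrees, forces in N, time in s.
With the tool pointing down it reaches from about 0.3 to 0.75 m from the base axis. Payload 8.5 kg.
Tool frame: the origin (TCP) lies at the very end of the fingers, on their centre line; the grasp point (between the pads) lies 19 mm behind it (env.hold_point_z is the distance from the TCP to the grasp point, in m); z points along the fingers, y is the line along which they close (so a half turn about z gives the same grasp; the last joint's range is limited). The gripper opens to 85 mm and grips with 20 to 120 N. Pads are 22 mm wide; open, the fingers measure 114 mm over their backs; the gripper's body (76 mm by 85 mm) begins 54 mm behind the grasp point. The pads swing forward as they close: fully open they stand 13 mm farther back than shut.
Start: joints at [56.534, 21.807, 74.336, -0, 83.858, -12.336], TCP at [0.198, 0.513, 0.231] pointing down, gripper open.
Joint ranges: [-178.18, 178.18], [-50.72, 133.34], [12.68, 142.11], [-81.47, 261.47], [9.98, 163.14], [-165.26, 165.26]. Speed limits (degrees/s): [136.94, 136.94, 180, 180, 180, 180].

INTERFACE

Orientations are given as a 3x3 rotation matrix whose columns are the frame's x, y, z axes.
In Python, from rig import env, optics gives the robot as it stands.
- The arm moves only by the shell command python3 -m jog 'ROWS' [OPENING] [FORCE]. ROWS is JSON, a list of rows, each an object with "linear": the shift along the tool's x, y, z in units of 40 mm (1.0 is 40 mm), a list of three; "roll": the turn about the tool's z in units of 5 degrees (1.0 is 5 degrees). A call has 1 to 12 rows; each row shifts and turns the commanded pose from where the row before left it, along the tool's axes as they then stand; what a row does not reach is not made up. A row lasts 1/12 s, in which the tool goes at most 41.7 mm and 7.16 degrees, less where a joint would pass 70% of its speed; a pose out of reach is approached as far as the arm can. A call is refused whole if a number of a shift passes 1 or a number of a turn 1, either way. A call with a gripper value outside its range is refused whole. OPENING is the opening, from -1 (shut) to 1 (fully open), set as the call begins (- or left out, the last holds). The fingers move at their own pace and stop on an object; FORCE is the grip in N (left out, the last holds). Time passes only in rows, so rows that do not move let the fingers close. It gives the time, the measured TCP pose, the force, the opening and the grip force at its end, in the units of the state.
- env.observe(): the state, without advancing time (a new reading comes with each control period).
- optics.get_image(name): name is "scene" or "top"; returns the picture (400x640x3 uint8, red, green, blue); there is no depth.
- optics.calibration(name): a dict with "fov_y" (degrees; the focal length in pixels is half the picture's height over the tangent of half this angle, whatever the lens; pixels are square), "cx", "cy" (the principal point, pixels), "D" ([k1, k2, p1, p2, k3] as OpenCV has them; the pictures are not rectified), "T" (4x4, takes a point from camera to world coordinates). Camera axes: x right, y down, z forward; pixel columns grow to the right and rows downward; lengths in m; the calibration is good to about 2 mm. A picture is of the moment at which its call begins. calibration takes no time and is no camera call.
- env.close_job(): hands the job in; it is judged then, once.
The state is a dict: "time_s": time; "q": joint angles; "qvel": joint speeds; "joint_efforts": joint torques, N m; "position": TCP position; "tool_rot": TCP orientation; "ft_force": force on the tool from outside, world axes, zero at the start; "wrist_torque": the same for the moment, N m; "grip_width": finger opening in m; "gripper_force": force on a finger pad.
Only numpy, scipy, OpenCV 4.12 (cv2) and the standard library are available. Lean on these libraries where they do the work, as an engineer would, in place of code of your own. Each camera call takes 0.05 s, during which the arm holds its last target. There are 200 camera calls.

## Working session

There is one attempt and no reset: what is moved stays moved. The work goes in short steps, Python scripts to look and compute and a shell command to move; the robot and the scene stay as the last step left them, time stands still between calls to the robot, and variables do not carry over. Pictures are saved under pics/ and viewed, at most 10 in all, crops included, and the job is handed in when it is done.

```bash
mkdir -p pics; ls; python3 - <<'E'
from rig import env, optics
import cv2
for n in("scene","top"):
    cv2.imwrite(f"pics/{n}0.png",cv2.cvtColor(optics.get_image(n),cv2.COLOR_RGB2BGR)); print(n,optics.calibration(n))
s=env.observe(); print(s["time_s"],s["tool_rot"],s["grip_width"],env.hold_point_z)
E
```

```text
pics
scene {'fov_y': 45.64141279385642, 'cx': 321.3553835517601, 'cy': 193.7320918661313, 'D': array([-0.13961862,  0.        ,  0.        ,  0.        ,  0.        ]), 'T': array([[ 0.83777546, -0.24552831,  0.48769676, -0.05883143],
       [-0.54597476, -0.36586632,  0.75369317, -1.03871916],
       [-0.00662119, -0.89769577, -0.44056608,  0.52919896],
       [ 0.        ,  0.        ,  0.        ,  1.        ]])}
top {'fov_y': 57.056980132796504, 'cx': 319.4128527343945, 'cy': 196.09951621490663, 'D': array([-0.0613577,  0.       ,  0.       ,  0.       ,  0.       ]), 'T': array([[-0.01906592, -0.98881083,  0.14795143,  0.26328517],
       [-0.99976174,  0.01728202, -0.01333362, -0.289879  ],
       [ 0.01062753, -0.1481704 , -0.98890474,  0.95323198],
       [ 0.        ,  0.        ,  0.        ,  1.        ]])}
0.1 [[-9.32754740e-01  3.60510832e-01 -7.31905798e-04]
 [ 3.60511465e-01  9.32754120e-01 -1.11164176e-03]
 [ 2.81929253e-04 -1.30074955e-03 -9.99999114e-01]] 0.08547687128009798 0.0187
```

View pics/scene0.png

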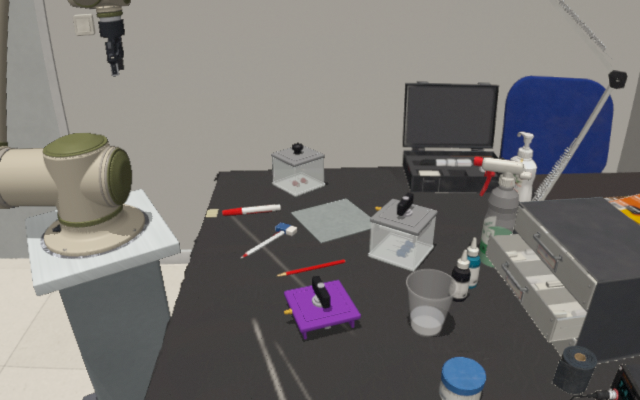

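View pics/top0.png

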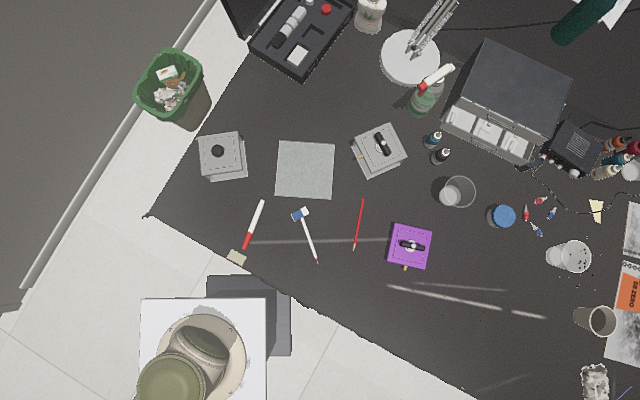

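Scene and top views. There are three candidates:
- The box with the round knob, at top (218,152), is the bystander.
- The purple plate, at top (410,246), is the decoy.
- The grey-lidded box with the bar handle, at top (380,146) and scene (403,215), fits the description.

The mat is at top (305,170). I'll confirm the box in an enlarged crop.

```bash
cat > h.py <<'E'
import numpy as np, cv2
from rig import env, optics
def ray(n,uv):
    c=optics.calibration(n); f=200/np.tan(np.radians(c["fov_y"]/2))
    K=np.array([[f,0,c["cx"]],[0,f,c["cy"]],[0,0,1]])
    p=cv2.undistortPoints(np.array(uv,float).reshape(-1,1,2),K,c["D"])[:,0]
    d=np.c_[p,np.ones(len(p))]@c["T"][:3,:3].T
    return c["T"][:3,3],d
def plane(n,uv,z):
    o,d=ray(n,uv); return o+d*((z-o[2])/d[:,2])[:,None]
def tri(uvs,uvt):
    A=[];b=[]
    for n,uv in(("scene",uvs),("top",uvt)):
        o,d=ray(n,[uv]); d=d[0]/np.linalg.norm(d[0]); P=np.eye(3)-np.outer(d,d); A.append(P); b.append(P@o)
    x=np.linalg.lstsq(np.vstack(A),np.hstack(b),rcond=None)[0]
    return x
E
python3 - <<'E'
import cv2,numpy as np
t=cv2.imread("pics/top0.png"); s=cv2.imread("pics/scene0.png")
a=cv2.resize(t[115:185,340:420],None,fx=5,fy=5,interpolation=2)
b=cv2.resize(s[190:270,363:443],(400,400),interpolation=2)
cv2.imwrite("pics/crop0.png",np.hstack([a,cv2.copyMakeBorder(b,0,0,0,0,0)[:350]]))
E
```

```text
(no output)
```

View pics/crop0.png

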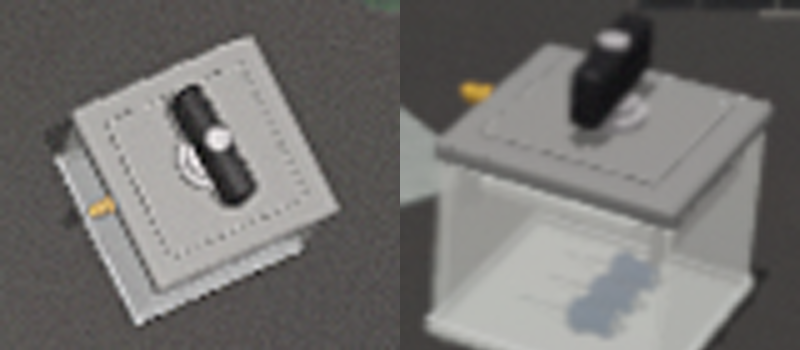

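The crop confirms it: a bar-handle tap, a brass nozzle at about top (360,156), and blue cartridges inside. Now I'll measure the lid, bar and mat.

```bash
python3 - <<'E'
from h import *
c=np.array([(252,38),(340,210),(158,290),(75,112)])/5+[340,115]-.4
P=plane("top",c,.09); print("lid corners",P.round(4).tolist(),"ctr",P.mean(0).round(4)); print("sides",np.linalg.norm(P-np.roll(P,-1,0),axis=1).round(4))
e=[P[i]-P[i-1] for i in range(4)]
print("edge ang mod90",[round(np.degrees(np.arctan2(v[1],v[0]))%90,1) for v in e])
N=plane("top",[np.array((103,208))/5+[340,115]-.4],.085)[0]; print("nozzle",N.round(4), "nozzle dir",np.degrees(np.arctan2(*(N-P.mean(0))[[1,0]])))
t=cv2.imread("pics/top0.png")
m=(t.max(2)<60).astype(np.uint8); w=np.zeros_like(m); cv2.fillConvexPoly(w,((c-c.mean(0))*.8+c.mean(0)).round().astype(int),1)
m&=w; pts=np.argwhere(m)[:,::-1]
r=cv2.minAreaRect(pts.astype(np.float32)); b=plane("top",cv2.boxPoints(r),.122)
print("bar",len(pts),b.mean(0).round(4),[ (np.linalg.norm(b[i]-b[i-1]).round(4),round(np.degrees(np.arctan2(*(b[i]-b[i-1])[[1,0]])),1)) for i in range(4)])
# white axis dot, both views
print("dot top", plane("top",[np.array((216,139))/5+[340,115]-.4],.125), "tri",tri(np.array((613,40))-np.array((400,0)) and 0 if 0 else (np.array((213,40))/5+[363,190]-.4),np.array((216,139))/5+[340,115]-.4))
# mat
g=t.astype(int); roi=(abs(g-g[170,305]).max(2)<22).astype(np.uint8)
roi=cv2.morphologyEx(roi,cv2.MORPH_OPEN,np.ones((3,3)))
n,l,s,cc=cv2.connectedComponentsWithStats(roi); k=l[170,305]; print("mat px",s[k],cc[k])
r=cv2.minAreaRect(np.argwhere(l==k)[:,::-1].astype(np.float32)); b=plane("top",cv2.boxPoints(r),.004)
print("mat",b.mean(0).round(4),plane("top",[cc[k]],.004)[0].round(4),[ (np.linalg.norm(b[i]-b[i-1]).round(4),round(np.degrees(np.arctan2(*(b[i]-b[i-1])[[1,0]])),1)) for i in range(4)])
q=plane("top",[(218,150)],.116);print("knob",q.round(3))
s=env.observe();R=s["tool_rot"];p=s["position"];print("tool",p,"y ang",np.degrees(np.arctan2(R[1,1],R[0,1])))
E
```

```text
lid corners [[0.5735, -0.4789, 0.09], [0.4857, -0.5175, 0.09], [0.4473, -0.427, 0.09], [0.5367, -0.3901, 0.09]] ctr [ 0.5108 -0.4534  0.09  ]
sides [0.0959 0.0982 0.0966 0.0961]
edge ang mod90 [np.float64(22.5), np.float64(23.7), np.float64(23.0), np.float64(22.5)]
nozzle [ 0.4896 -0.4027  0.085 ] nozzle dir 112.69606628968538
bar 81 [ 0.5094 -0.4502  0.122 ] [(np.float64(0.0584), np.float64(26.8)), (np.float64(0.0162), np.float64(-60.5)), (np.float64(0.0585), np.float64(-153.3)), (np.float64(0.0161), np.float64(119.0))]
dot top [[ 0.51160213 -0.45173193  0.125     ]] tri [ 0.51107592 -0.45138386  0.12587001]
mat px [ 275  141   59   59 3046] [304.55055811 169.85456336]
mat [ 0.4773 -0.2642  0.004 ] [ 0.476  -0.2648  0.004 ] [(np.float64(0.1455), np.float64(85.0)), (np.float64(0.1491), np.float64(-3.9)), (np.float64(0.1491), np.float64(-95.0)), (np.float64(0.1489), np.float64(174.7))]
knob [[ 0.502 -0.065  0.116]]
tool [0.19814015 0.51278787 0.23076394] y ang 68.86840999113892
```

```bash
cat > go.py <<'E'
import sys; from h import *
# remaining shift to target x y z [yaw of tool y], in row units
s=env.observe(); R=s["tool_rot"]; a=list(map(float,sys.argv[1:]))
d=R.T@(np.array(a[:3])-s["position"])/.04
y=np.degrees(np.arctan2(R[1,1],R[0,1]))
print("units",d.round(3),"yaw",y.round(2),"roll units",((y-a[3])/5).round(2) if len(a)>3 else "", "pos",np.round(s["position"],4),"tilt",np.degrees(np.arccos(-R[2,2])).round(2),"t",s["time_s"],"F",np.round(s["ft_force"],1),"w",round(s["grip_width"],4),"gf",np.round(s["gripper_force"],1),"q",np.round(s["q"],0))
E
R='{"linear":[0,0,0],"roll":1}'
python3 -m jog '[{"linear":[0,0,0],"roll":1},{"linear":[0,0,0],"roll":1},{"linear":[0,0,0],"roll":1},{"linear":[0,0,0],"roll":1},{"linear":[0,0,0],"roll":1},{"linear":[0,0,0],"roll":1},{"linear":[0,0,0],"roll":1},{"linear":[0,0,0],"roll":1},{"linear":[0,0,0],"roll":1},{"linear":[0,0,0],"roll":1},{"linear":[0,0,0],"roll":1},{"linear":[0,0,0],"roll":1}]'
python3 -m jog '[{"linear":[0,0,0],"roll":1},{"linear":[0,0,0],"roll":1},{"linear":[0,0,0],"roll":1},{"linear":[0,0,0],"roll":1},{"linear":[0,0,0],"roll":1},{"linear":[0,0,0],"roll":1},{"linear":[0,0,0],"roll":1},{"linear":[0,0,0],"roll":1},{"linear":[0,0,0],"roll":1},{"linear":[0,0,0],"roll":1},{"linear":[0,0,0],"roll":1},{"linear":[0,0,0],"roll":1}]'
python3 -m jog '[{"linear":[0,0,0],"roll":1},{"linear":[0,0,0],"roll":1},{"linear":[0,0,0],"roll":0.3},{"linear":[0,0,0],"roll":0}]'
python3 go.py 0.511 -0.4515 0.2 -62.5
```

```text
time_s: 1.1
position: [0.1982, 0.5128, 0.2309]
tool_rot: [[-0.15, 0.989, -0.001], [0.989, 0.15, -0.001], [-0.001, -0.001, -1.0]]
ft_force: [-0.0, -0.4, -1.3]
grip_width: 0.0853
gripper_force: 0.0
time_s: 2.1
position: [0.1982, 0.5129, 0.2309]
tool_rot: [[0.781, 0.624, -0.001], [0.624, -0.781, -0.001], [-0.001, 0.0, -1.0]]
ft_force: [0.6, -0.3, 0.0]
grip_width: 0.0851
gripper_force: 0.0
time_s: 2.43
position: [0.1982, 0.5129, 0.231]
tool_rot: [[0.888, 0.459, -0.0], [0.459, -0.888, -0.001], [-0.001, 0.0, -1.0]]
ft_force: [-0.0, 0.0, -0.2]
grip_width: 0.0854
gripper_force: 0.0
units [-4.116 25.009  0.788] yaw -62.68 roll units -0.04 pos [0.1982 0.5129 0.231 ] tilt 0.05 t 2.4333 F [-0.   0.  -0.2] w 0.0854 gf 0.0 q [ 57.  22.  74.  -0.  84. 119.]
```

```bash
python3 -m jog '[{"linear":[-0.16,0.98,0]},{"linear":[-0.16,0.98,0]},{"linear":[-0.16,0.98,0]},{"linear":[-0.16,0.98,0]},{"linear":[-0.16,0.98,0]},{"linear":[-0.16,0.98,0]},{"linear":[-0.16,0.98,0]},{"linear":[-0.16,0.98,0]},{"linear":[-0.16,0.98,0]},{"linear":[-0.16,0.98,0]},{"linear":[-0.16,0.98,0]},{"linear":[-0.16,0.98,0]}]' | head -3
python3 -m jog '[{"linear":[-0.16,0.98,0]},{"linear":[-0.16,0.98,0]},{"linear":[-0.16,0.98,0]},{"linear":[-0.16,0.98,0]},{"linear":[-0.16,0.98,0]},{"linear":[-0.16,0.98,0]},{"linear":[-0.16,0.98,0]},{"linear":[-0.16,0.98,0]},{"linear":[-0.16,0.98,0]},{"linear":[-0.16,0.98,0]},{"linear":[-0.16,0.98,0]},{"linear":[0,0,0]}]' 
python3 go.py 0.511 -0.4515 0.2 -62.5
```

```text
units [-4.116 25.009  0.788] yaw -62.68 roll units -0.04 pos [0.1982 0.5129 0.231 ] tilt 0.05 t 2.4333 F [-0.   0.  -0.2] w 0.0854 gf 0.0 q [ 57.  22.  74.  -0.  84. 119.]invalid input
invalid input
```

```bash
python3 -m jog '[{"linear":[-0.16,0.98,0],"roll":0},{"linear":[-0.16,0.98,0],"roll":0},{"linear":[-0.16,0.98,0],"roll":0},{"linear":[-0.16,0.98,0],"roll":0},{"linear":[-0.16,0.98,0],"roll":0},{"linear":[-0.16,0.98,0],"roll":0},{"linear":[-0.16,0.98,0],"roll":0},{"linear":[-0.16,0.98,0],"roll":0},{"linear":[-0.16,0.98,0],"roll":0},{"linear":[-0.16,0.98,0],"roll":0},{"linear":[-0.16,0.98,0],"roll":0},{"linear":[-0.16,0.98,0],"roll":0}]' | head -3
python3 -m jog '[{"linear":[-0.16,0.98,0],"roll":0},{"linear":[-0.16,0.98,0],"roll":0},{"linear":[-0.16,0.98,0],"roll":0},{"linear":[-0.16,0.98,0],"roll":0},{"linear":[-0.16,0.98,0],"roll":0},{"linear":[-0.16,0.98,0],"roll":0},{"linear":[-0.16,0.98,0],"roll":0},{"linear":[-0.16,0.98,0],"roll":0},{"linear":[-0.16,0.98,0],"roll":0},{"linear":[-0.16,0.98,0],"roll":0},{"linear":[0,0,0],"roll":0},{"linear":[0,0,0],"roll":0}]' 
python3 go.py 0.511 -0.4515 0.2 -62.5
```

```text
time_s: 3.43
position: [0.3462, 0.0581, 0.2315]
tool_rot: [[0.887, 0.461, 0.0], [0.461, -0.887, -0.0], [0.0, 0.0, -1.0]]
time_s: 4.43
position: [0.4696, -0.3189, 0.2301]
tool_rot: [[0.888, 0.459, -0.001], [0.459, -0.888, 0.001], [-0.001, -0.002, -1.0]]
ft_force: [0.2, 0.8, -0.6]
grip_width: 0.0858
gripper_force: 0.0
units [-0.601  3.421  0.747] yaw -62.68 roll units -0.04 pos [ 0.4696 -0.3189  0.2301] tilt 0.11 t 4.4333 F [ 0.2  0.8 -0.6] w 0.0858 gf 0.0 q [-46.  24.  72.   0.  85.  17.]
```

```bash
python3 -m jog '[{"linear":[-0.15,0.86,0.15],"roll":0},{"linear":[-0.15,0.86,0.15],"roll":0},{"linear":[-0.15,0.86,0.15],"roll":0},{"linear":[-0.15,0.84,0.15],"roll":0},{"linear":[0,0,0.15],"roll":0},{"linear":[0,0,0],"roll":0},{"linear":[0,0,0],"roll":0}]' | head -2
python3 go.py 0.511 -0.4515 0.100 -62.5
```

```text
time_s: 5.02
position: [0.5113, -0.4486, 0.2013]
units [-0.039  0.064  2.532] yaw -62.55 roll units -0.01 pos [ 0.5113 -0.4486  0.2013] tilt 0.08 t 5.0167 F [-0.5  0.8  0.2] w 0.085 gf 0.0 q [-51.  37.  53.   0.  90.  11.]
```

```bash
python3 -m jog '[{"linear":[-0.04,0.06,0.5],"roll":0},{"linear":[0,0,0.5],"roll":0},{"linear":[0,0,0.5],"roll":0},{"linear":[0,0,0.5],"roll":0},{"linear":[0,0,0.3],"roll":0},{"linear":[0,0,0.2],"roll":0},{"linear":[0,0,0],"roll":0},{"linear":[0,0,0],"roll":0}]' | tail -3
python3 go.py 0.511 -0.4515 0.100 -62.5
python3 -m jog '[{"linear":[0,0,0],"roll":0},{"linear":[0,0,0],"roll":0},{"linear":[0,0,0],"roll":0},{"linear":[0,0,0],"roll":0},{"linear":[0,0,0],"roll":0},{"linear":[0,0,0],"roll":0},{"linear":[0,0,0],"roll":0},{"linear":[0,0,0],"roll":0},{"linear":[0,0,0],"roll":0},{"linear":[0,0,0],"roll":0}]' -1 35 | tail -3
python3 go.py 0.511 -0.4515 0.100 -62.5
python3 -c "
from h import *
cv2.imwrite('pics/g.png',cv2.resize(cv2.cvtColor(optics.get_image('scene'),4)[130:290,320:480],(560,560),interpolation=2))"
```

```text
ft_force: [0.7, -0.4, 0.1]
grip_width: 0.085
gripper_force: 0.0
units [ 0.004 -0.023  0.064] yaw -62.58 roll units -0.02 pos [ 0.5113 -0.4524  0.1026] tilt 0.06 t 5.6833 F [ 0.7 -0.4  0.1] w 0.085 gf 0.0 q [-51.  41.  61.   0.  78.  11.]
ft_force: [-0.9, 1.1, 3.8]
grip_width: 0.0134
gripper_force: 38.5
units [ 0.018 -0.033  0.039] yaw -62.63 roll units -0.03 pos [ 0.5109 -0.453   0.1016] tilt 0.01 t 6.5167 F [-0.9  1.1  3.8] w 0.0134 gf 38.5 q [-51.  41.  61.  -0.  78.  11.]
```

View pics/g.png

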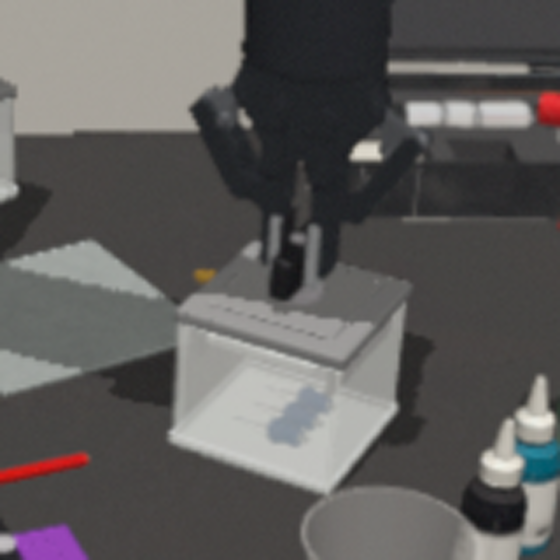

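The bar sits between the pads (crop 290,270) at 13.4 mm opening, and the lid is seated. Now I'll turn it anticlockwise, which is negative roll.

```bash
python3 -m jog '[{"linear":[0,0,0],"roll":-1},{"linear":[0,0,0],"roll":-1},{"linear":[0,0,0],"roll":-1},{"linear":[0,0,0],"roll":-1},{"linear":[0,0,0],"roll":-1},{"linear":[0,0,0],"roll":-1},{"linear":[0,0,0],"roll":-1},{"linear":[0,0,0],"roll":-1},{"linear":[0,0,0],"roll":-1},{"linear":[0,0,0],"roll":-1},{"linear":[0,0,0],"roll":-1},{"linear":[0,0,0],"roll":-1}]' | tail -3
python3 -m jog '[{"linear":[0,0,0],"roll":-0.7},{"linear":[0,0,0],"roll":-0.7},{"linear":[0,0,0],"roll":-0.7},{"linear":[0,0,0],"roll":-0.6},{"linear":[0,0,0],"roll":0},{"linear":[0,0,0],"roll":0},{"linear":[0,0,0],"roll":0}]' | tail -3
python3 go.py 0.511 -0.4515 0.100 17
python3 -c "
from h import *
print(env.observe()['wrist_torque'])
a=cv2.resize(cv2.cvtColor(optics.get_image('scene'),4)[170:270,340:450],(440,400),interpolation=2)
b=cv2.resize(cv2.cvtColor(optics.get_image('top'),4)[105:195,335:425],(360,400),interpolation=2)
cv2.imwrite('pics/g2.png',np.hstack([a,b]))"
```

```text
ft_force: [2.4, -1.5, 1.9]
grip_width: 0.0131
gripper_force: 38.4
ft_force: [3.4, -1.3, 3.5]
grip_width: 0.0133
gripper_force: 38.4
units [ 0.045 -0.001  0.04 ] yaw 10.79 roll units -1.24 pos [ 0.5114 -0.4532  0.1016] tilt 0.09 t 8.15 F [ 3.4 -1.3  3.5] w 0.0133 gf 38.4 q [-51.  41.  61.   0.  77. -62.]
[-0.13666962 -0.58811439 -0.03170391]
```

View pics/g2.png

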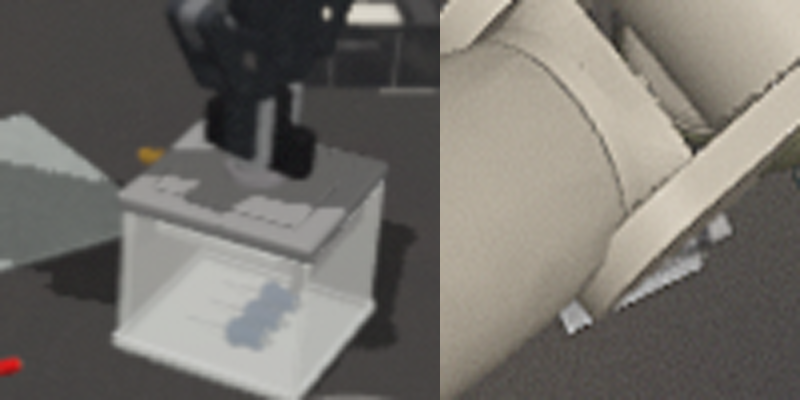

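The bar has turned with the gripper and is now at about 1.36 rad (crop 265,150), with the lid still seated. I'll finish gently against the stop, ease off, then lift.

```bash
python3 -m jog '[{"linear":[0,0,0],"roll":-0.4},{"linear":[0,0,0],"roll":-0.4},{"linear":[0,0,0],"roll":-0.3},{"linear":[0,0,0],"roll":0},{"linear":[0,0,0],"roll":0}]' - 50 | tail -3
python3 -c "
from h import *
print(env.observe()['wrist_torque'])"
python3 go.py 0.511 -0.4515 0.100 17
python3 -m jog '[{"linear":[0,0,-0.1],"roll":0},{"linear":[0,0,-0.15],"roll":0},{"linear":[0,0,-0.15],"roll":0},{"linear":[0,0,0],"roll":0}]' - 60 | tail -3
python3 go.py 0.511 -0.4515 0.100 17
```

```text
ft_force: [4.4, -0.3, 4.2]
grip_width: 0.0125
gripper_force: 52.0
[-0.1876193  -0.7230305   0.08796454]
units [0.041 0.005 0.04 ] yaw 16.31 roll units -0.14 pos [ 0.5113 -0.4531  0.1016] tilt 0.07 t 8.6667 F [ 4.4 -0.3  4.2] w 0.0125 gf 52.0 q [-51.  41.  61.   0.  77. -68.]
ft_force: [-0.1, -0.6, -2.4]
grip_width: 0.0128
gripper_force: 59.3
units [0.039 0.017 0.462] yaw 16.35 roll units -0.13 pos [ 0.5108 -0.4532  0.1185] tilt 0.04 t 9.0 F [-0.1 -0.6 -2.4] w 0.0128 gf 59.3 q [-51.  40.  60.  -0.  80. -68.]
```

```bash
python3 -m jog '[{"linear":[0,0,-0.2],"roll":0},{"linear":[0,0,-0.3],"roll":0},{"linear":[0,0,-0.3],"roll":0},{"linear":[0,0,-0.3],"roll":0},{"linear":[0,0,-0.3],"roll":0},{"linear":[0,0,-0.2],"roll":0},{"linear":[0,0,0],"roll":0},{"linear":[0,0,0],"roll":0}]' | tail -3
python3 go.py 0.4767 -0.2645 0.15 16
python3 -c "
from h import *
cv2.imwrite('pics/g3.png',cv2.resize(cv2.cvtColor(optics.get_image('scene'),4)[110:270,290:480],(665,560),interpolation=2))"
```

```text
ft_force: [-0.5, 0.4, -3.8]
grip_width: 0.0127
gripper_force: 59.3
units [4.759 0.508 0.784] yaw 16.37 roll units 0.07 pos [ 0.5109 -0.4529  0.1814] tilt 0.0 t 9.6667 F [-0.5  0.4 -3.8] w 0.0127 gf 59.3 q [-51.  37.  55.  -0.  88. -68.]
```

View pics/g3.png

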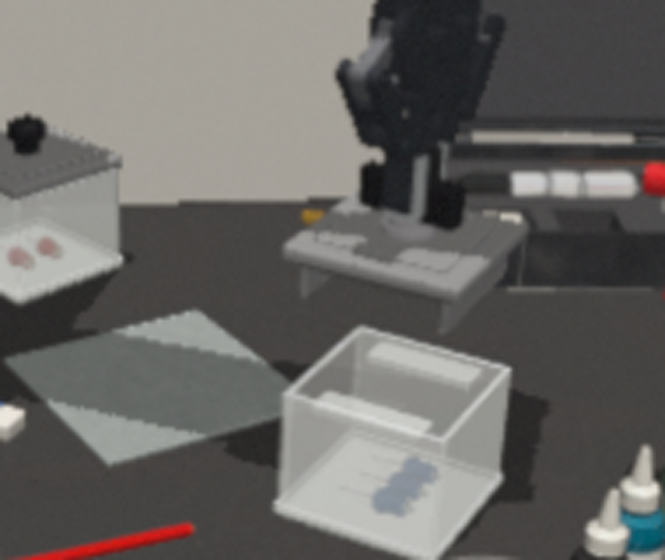

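The lid hangs level and clear of the box (crop 405,245), tap up. Now I'll carry it to the mat.

```bash
python3 -m jog '[{"linear":[0.25,0.03,0],"roll":0},{"linear":[0.5,0.05,0],"roll":0},{"linear":[0.5,0.05,0],"roll":0},{"linear":[0.5,0.05,0],"roll":0},{"linear":[0.5,0.06,0],"roll":0},{"linear":[0.5,0.06,0],"roll":0},{"linear":[0.5,0.06,0],"roll":0},{"linear":[0.5,0.05,0],"roll":0},{"linear":[0.5,0.05,0],"roll":0},{"linear":[0.3,0.03,0],"roll":0},{"linear":[0.21,0.02,0],"roll":0},{"linear":[0,0,0],"roll":0}]' | tail -3
python3 go.py 0.4767 -0.2645 0.0476 16
```

```text
ft_force: [0.6, 0.1, -2.6]
grip_width: 0.0126
gripper_force: 59.2
units [-0.03  -0.006  3.34 ] yaw 16.43 roll units 0.09 pos [ 0.4767 -0.2634  0.1812] tilt 0.05 t 10.7167 F [ 0.6  0.1 -2.6] w 0.0126 gf 59.2 q [-41.  24.  80.   0.  76. -58.]
```

```bash
python3 -m jog '[{"linear":[0,0,0.3],"roll":0},{"linear":[0,0,0.5],"roll":0},{"linear":[0,0,0.5],"roll":0},{"linear":[0,0,0.5],"roll":0},{"linear":[0,0,0.5],"roll":0},{"linear":[0,0,0.4],"roll":0},{"linear":[0,0,0.3],"roll":0},{"linear":[0,0,0.15],"roll":0},{"linear":[0,0,0],"roll":0},{"linear":[0,0,0],"roll":0}]' | tail -3
python3 go.py 0.4767 -0.2645 0.0476 16
python3 -m jog '[{"linear":[0,0,0.05],"roll":0},{"linear":[0,0,0.05],"roll":0},{"linear":[0,0,0.05],"roll":0},{"linear":[0,0,0],"roll":0},{"linear":[0,0,0],"roll":0}]' | tail -3
python3 go.py 0.4767 -0.2645 0.0476 16
```

```text
ft_force: [-0.0, 0.2, -2.6]
grip_width: 0.0127
gripper_force: 59.3
units [ 0.02  -0.005  0.197] yaw 16.35 roll units 0.07 pos [ 0.4771 -0.2652  0.0555] tilt 0.02 t 11.55 F [-0.   0.2 -2.6] w 0.0127 gf 59.3 q [-41.  32.  89.  -0.  59. -58.]
ft_force: [-0.1, 1.3, -2.6]
grip_width: 0.013
gripper_force: 59.3
units [ 0.003 -0.004  0.046] yaw 16.37 roll units 0.07 pos [ 0.4769 -0.2646  0.0494] tilt 0.01 t 11.9667 F [-0.1  1.3 -2.6] w 0.013 gf 59.3 q [-41.  33.  89.  -0.  58. -58.]
```

```bash
python3 -m jog '[{"linear":[0,0,0.03],"roll":0},{"linear":[0,0,0.03],"roll":0},{"linear":[0,0,0],"roll":0},{"linear":[0,0,0],"roll":0}]' | tail -3
python3 go.py 0.4767 -0.2645 0.0476 16
```

```text
ft_force: [-0.9, 1.0, 4.6]
grip_width: 0.013
gripper_force: 60.2
units [ 0.006 -0.006 -0.001] yaw 16.37 roll units 0.07 pos [ 0.477  -0.2647  0.0476] tilt 0.05 t 12.3 F [-0.9  1.   4.6] w 0.013 gf 60.2 q [-41.  33.  90.  -0.  57. -58.]
```

It touched down at the predicted height and the force reversed. I'll release and retreat straight up.

```bash
python3 -m jog '[{"linear":[0,0,0],"roll":0},{"linear":[0,0,0],"roll":0},{"linear":[0,0,0],"roll":0},{"linear":[0,0,0],"roll":0},{"linear":[0,0,0],"roll":0},{"linear":[0,0,0],"roll":0}]' 0.6 | tail -3
python3 -m jog '[{"linear":[0,0,-0.3],"roll":0},{"linear":[0,0,-0.5],"roll":0},{"linear":[0,0,-0.8],"roll":0},{"linear":[0,0,-1],"roll":0},{"linear":[0,0,-1],"roll":0},{"linear":[0,0,-0.8],"roll":0},{"linear":[0,0,-0.3],"roll":0},{"linear":[0,0,0],"roll":0},{"linear":[0,0,0],"roll":0}]' | tail -3
python3 go.py 0.4767 -0.2645 0.0476 16
python3 -c "
from h import *
cv2.imwrite('pics/g4.png',cv2.resize(cv2.cvtColor(optics.get_image('scene'),4)[110:270,250:440],(665,560),interpolation=2))"
```

```text
ft_force: [0.2, -0.4, -0.6]
grip_width: 0.0682
gripper_force: 0.0
ft_force: [0.2, 0.5, -0.8]
grip_width: 0.0681
gripper_force: 0.0
units [-0.000e+00 -2.000e-03  4.678e+00] yaw 16.37 roll units 0.07 pos [ 0.4768 -0.2644  0.2347] tilt 0.01 t 13.55 F [ 0.2  0.5 -0.8] w 0.0681 gf 0.0 q [-41.  21.  75.   0.  84. -58.]
```

View pics/g4.png

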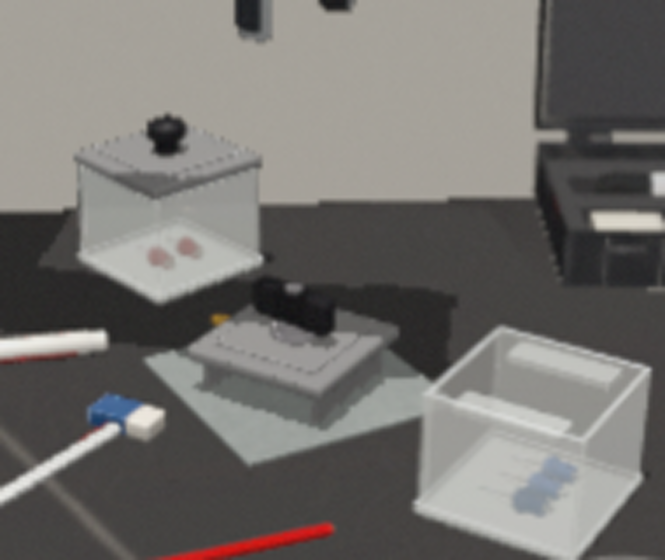

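The lid stands level on the mat (crop 295,350), tap up and in line with the nozzle. The plain box is where it was, and the gripper is clear.

```bash
python3 -c "
from rig import env
print(env.close_job())"
```

```text
the job is handed in; nothing more can be done
None
```

The vent tap was turned open to about its 1.45 rad stop with the lid seated, then the lid was lifted off and set level, tap up, in the middle of the mat, the plain box untouched; the job is handed in at about 14 s, and the hand-in returned no verdict.

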